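Square up two walnut offcuts and hold them in a key-operated cam clamp

ROBOT

A 6-joint arm with a two-finger parallel gripper is mounted at the origin on the work surface. World frame = base frame: x ahead of the robot, y to its left, z up, the work surface at z = 0. Lengths are in m, angles in rad, forces in N, time in s.
With the tool pointing down it reaches from about 0.275 to 0.85 m from the base axis. Payload 19 kg.
Tool frame: the origin (TCP) lies midway between the tips of the shut fingers; the grasp point (between the pads) lies env.hold_point_z behind it (env.hold_point_z is the distance from the TCP to the grasp point, in m); z points along the fingers, y is the line along which they close (so a half turn about z gives the same grasp; the last joint's range is limited). The gripper opens to 85 mm and grips with 20 to 120 N. Pads are 22 mm wide; open, the fingers measure 114 mm over their backs; the gripper's body (76 mm by 85 mm) begins 54 mm behind the grasp point. The pads swing forward as they close: fully open they stand 13 mm farther back than shut.
Start: joints at [1.173, 0.15, 1.437, -0, 1.554, -0.134], TCP at [0.15, 0.555, 0.231] pointing down, gripper open.
Joint ranges: [-2.8, 2.8], [-0.68, 2.1], [0.12, 2.68], [-1.39, 4.53], [0.16, 2.79], [-2.81, 2.81]. Speed limits (rad/s): [1.89, 1.89, 2.22, 3.01, 3.01, 3.01].

INTERFACE

Orientations are given as a unit quaternion [x, y, z, w].
In Python, from bench import env gives the robot as it stands.
- The arm moves only by the tool apply_moves, never from a script. Its argument "series" is a list of rows, each an object with "delta_pos": the shift along the tool's x, y, z in mm, a list of three; "angular": the turn, a rotation vector about the tool's x, y, z in rad, a list of three; "hand": the closure, from -1 (fully open) to 1 (shut). A call has 1 to 12 rows; each row shifts and turns the commanded pose from where the row before left it, along the tool's axes as they then stand; what a row does not reach is not made up. A row lasts 1/10 s, in which the tool goes at most 50 mm and 8.59 degrees, less where a joint would pass 70% of its speed; a pose out of reach is approached as far as the arm can. A call is refused whole if a number of a shift passes 50 or a number of a turn 0.15, either way. A call with a gripper value outside its range is refused whole. The fingers move at their own pace and stop on an object; "force" is the grip in N (left out, the last holds). Time passes only in rows, so rows that do not move let the fingers close. It gives the time, the measured TCP pose, the force, the opening and the grip force at its end, in the units of the state.
- env.get_state(): the state, without advancing time (a new reading comes with each control period).
- env.grab_frame(name): name is "side" or "top"; returns a dict with "frame" (384x512x3 uint8, blue, green, red), "z_map" (384x512 float32, m along the optical axis (not along the pixel's ray), 0 where there is no reading), "mtx" (3x3 intrinsics, pixels), "R" (3x3) and "t" (3): a world point X has camera coordinates R X + t. Camera axes: x right, y down, z forward; pixel columns grow to the right and rows downward; lengths in m; the calibration is good to about 2 mm. A picture is of the moment at which its call begins.
- env.sign_off(): hands the job in; it is judged then, once.
The state is a dict: "time_s": time; "q": joint angles; "dq": joint speeds; "joint_efforts": joint torques, N m; "position": TCP position; "tool_rot": TCP orientation; "wrist_force": force on the tool from outside, world axes, zero at the start; "wrist_torque": the same for the moment, N m; "gripper_width": opening from 0.0 (shut) to 1.0 (fully open); "finger_force": force on a finger pad.
Only numpy, scipy, OpenCV 4.12 (cv2) and the standard library are available. Lean on these libraries where they do the work, as an engineer would, in place of code of your own. Each camera call takes 0.05 s, during which the arm holds its last target. There are 200 camera calls.

TASK

Lay the loose short walnut offcut squarely on top of the matching one that lies in the steel cam clamp and let go of it, edges in line, for gluing. Then take the steel key from its wooden rest, push it fully home into the clamp's keyway past the sticky pins, turn it a quarter turn clockwise (seen from above) so that the jaw presses both pieces against the end fence, and finish while still holding the key turned, since the clamp springs back if let go. Move the jaw only by means of the key, and leave the other things on the bench where they are.

Things in the scene. Friction and masses are not known exactly. Their poses are not given: they have to be found in the camera images.
- loose_offcut: the loose flat walnut offcut, 40 mm (its x) by 90 mm (its y) by 14 mm thick, 45 g, lying on the bench; origin at the centre of its underside. Turning it half round makes no difference
- lower_offcut: the matching walnut offcut, same size, lying loose and flat on the clamp's plate between jaw and fence, its length along the clamp's y; origin at the centre of its underside. Its end is 3 to 5 mm from the fence, and 5 to 7 mm from the open jaw
- clamp: steel cam clamp, screwed to the bench: plate 100 (x) by 225 (y) by 8 mm; end fence 70 mm wide, 15 thick, top 40 mm above the bench, inner face at y = +100 mm; at y = -60 mm a round lock housing 54 mm across, 42 mm high. Origin on the bench, on the clamp's centre line; z up, y from the lock to the fence. Nothing stands beside the offcuts' long sides
- jaw_low: lower leaf of the aluminium jaw, 56 mm wide, 14 mm thick, at the height of the lower offcut. Both leaves move along the clamp's +y by 9.55 mm per rad of the plug, each with its own spring behind it. Origin in the pressing face, on the clamp's plate (8 mm above the bench); open, the face lies at y = 0 of the clamp
- jaw_high: upper leaf of the jaw, same width, directly over the lower leaf at the height of the upper offcut, top 38 mm above the bench; same origin and motion as the lower leaf
- keyway (a point): centre of the keyway's mouth in the top of the round steel plug (43 mm across), 46 mm above the bench. z up, x along the slot; turns with the plug; at rest x is the clamp's x. Slot 18.4 (x) by 9.4 mm (y), 33 mm deep; two sticky pins 10 and 18 mm down, one from each long side, yield to the key's round tip: going in takes up to about 15 N
- plug (a joint): angle of the plug, rad: 0 at rest, growing clockwise seen from above to a stop at 1.57 (a quarter turn). A spring turns it back; with the jaw pressing it takes about 0.2 N m. The key has some 10 degrees of play in the slot, so the key turns farther than the plug
- key: steel key, 90 g, upright in its rest; origin at the blade's tip, z up along it. Flat blade 16 (x) by 7 mm (y), 26 mm long, tip rounded; round collar 26 mm across, 26 to 32 mm above the tip; bow, a flat block 36 (x) by 12 mm (y), 32 to 68 mm above the tip. Fully home its collar sits on the plug, tip 26 mm below the mouth. Goes in either way round
- key_rest: fixed wooden block 70 by 60 mm, 36 mm high, with a slot right through, 20 by 11 mm, in which the key stands loosely, its collar on the block's top; origin at the centre of the underside
- tape_measure: blue plastic tape measure case, 65 x 32 x 62 mm; leave it alone
- push_driver: chrome push-point driver, 185 mm long, lying; leave it alone
- hanging_ring: squat brass hanging ring, 40 mm across, 8 mm high; leave it alone
- long_moulding: long stepped walnut moulding, 45 x 200 mm, 24 mm high; leave it alone
Mind the look-alikes: they are no part of the job. Of the things like the key, leave any that is yellow; of the rest the smaller one is meant.

How it is judged:
On the way, in this order (a step that is already met when the one before it is completed fails the run):
1. the loose offcut lies squarely on the lower one and is let go, the clamp still open (x of loose_offcut in the frame of lower_offcut between -0.005 and 0.005 m and y of loose_offcut in the frame of lower_offcut between -0.005 and 0.005 m and z of loose_offcut in the frame of lower_offcut between 0.012 and 0.0165 m and angle between the x axis of loose_offcut and the x axis of lower_offcut, either way round below 0.09 rad and angle between each of loose_offcut, lower_offcut's own z axis and vertical below 0.06 rad and z of lower_offcut in the frame of clamp below 0.0105 m and contact force between the fingers and loose_offcut below 0.1 N and value of joint plug below 0.2 rad and linear speed of loose_offcut below 0.02 m/s), for 0.2 s.
2. the key is fully home in the keyway, not yet turned (z of key in the frame of keyway below -0.022 m and horizontal distance between key and keyway below 0.005 m and angle between key's own z axis and vertical below 0.1 rad and value of joint plug below 0.4 rad), for 0.1 s.
At the end, for the whole second after the job is handed in: plug turned 1.3 rad or more, key home (tip 22 mm or more down, upright) and gripped by the fingers; the jaw presses each offcut (0.5 N) against the fence (within 2 mm); upper offcut flat on the lower, in line within 5 mm and 0.09 rad, not touched by the fingers (x of loose_offcut in the frame of lower_offcut between -0.005 and 0.005 m and y of loose_offcut in the frame of lower_offcut between -0.005 and 0.005 m and z of loose_offcut in the frame of lower_offcut between 0.012 and 0.0165 m and angle between the x axis of loose_offcut and the x axis of lower_offcut, either way round below 0.09 rad and angle between each of loose_offcut, lower_offcut's own z axis and vertical below 0.06 rad and z of lower_offcut in the frame of clamp below 0.0105 m and z of key in the frame of keyway below -0.022 m and horizontal distance between key and keyway below 0.005 m and angle between key's own z axis and vertical below 0.1 rad and value of joint plug above 1.3 rad and contact force between jaw_high and loose_offcut above 0.5 N and contact force between jaw_low and lower_offcut above 0.5 N and y of each of loose_offcut, lower_offcut in the frame of clamp above 0.053 m and contact force between the fingers and key above 2 N and contact force between the fingers and loose_offcut below 0.1 N); the arm keeps its last pose, push and grip.
It fails at once if a bystander is moved more than 20 mm (distance of any of tape_measure, push_driver, hanging_ring, long_moulding from where it was at the start of the episode above 0.02 m).
It fails at once if the robot pushes the jaw itself (contact force between any of the arm, the fingers and jaw_low above 2 N or contact force between any of the arm, the fingers and jaw_high above 2 N).
It also fails if it takes over 54 s, if anything falls off the work surface, if the arm or the gripper's body presses on something with over 40 N, if the wrist force passes 120 N, or if a joint passes its speed limit or range.

## Working session

There is one attempt and no reset: what is moved stays moved. The work goes in short steps, Python scripts to look and compute and a tool call to move; the robot and the scene stay as the last step left them, time stands still between calls to the robot, and variables do not carry over. Pictures are saved under pics/ and viewed, at most 10 in all, crops included, and the job is handed in when it is done.

Besides the shell and the picture viewer there is one more tool, called after "Request:" in YAML: its name, and indented under it one key for each argument. apply_moves: Moves the arm, as the interface text tells. Its arguments: {"type":"object","properties":{"series":{"type":"array","items":{"type":"object","properties":{"delta_pos":{"type":"array","items":{"type":"number"}},"angular":{"type":"array","items":{"type":"number"}},"hand":{"type":"number"}}}},"force":{"type":"number"}},"required":["series"]}

```bash
mkdir -p pics; ls
cat > h.py <<'E'
import numpy as np, cv2
from bench import env
def world(f):
    z=f['z_map'];h,w=z.shape;K=f['mtx'];R=np.array(f['R']);t=np.array(f['t'])
    u,v=np.meshgrid(np.arange(w),np.arange(h))
    c=np.stack([(u-K[0][2])/K[0][0]*z,(v-K[1][2])/K[1][1]*z,z],-1)
    return (c-t)@R   # R^T (c-t)
def ray(f,u,v,h):
    K=np.array(f['mtx']);R=np.array(f['R']);t=np.array(f['t'])
    d=R.T@np.linalg.inv(K)@np.array([u,v,1.]);o=-R.T@t
    return o+d*(h-o[2])/d[2]
E
python3 - <<'E'
from h import *
import pickle
s=env.get_state();print(s,env.hold_point_z)
F={n:env.grab_frame(n) for n in('top','side')}
pickle.dump(F,open('F0.pkl','wb'))
for n in F:
    f=F[n];cv2.imwrite(f'pics/{n}0.png',cv2.resize(f['frame'],(800,600),interpolation=cv2.INTER_CUBIC))
    print(n,-np.array(f['R']).T@np.array(f['t']),f['mtx'],np.array(f['R'])[2])
E
```

```text
pics
{'time_s': 0.0, 'q': array([ 1.17302030e+00,  1.51005720e-01,  1.43803913e+00,  1.17691935e-05,
        1.55381067e+00, -1.33992095e-01]), 'dq': array([-1.00649322e-03, -1.49071637e-03, -1.32834113e-04,  1.79555292e-03,
        5.57305392e-05,  1.33052838e-03]), 'joint_efforts': array([-5.61241704e-04, -7.13054752e+01, -5.70859408e+01, -2.05776964e-04,
        8.91617616e-03,  4.89837419e-05]), 'position': array([0.14983512, 0.5548728 , 0.2306602 ]), 'tool_rot': array([ 1.31509988e-01,  9.91314644e-01, -6.07699504e-04, -1.71593956e-04]), 'wrist_force': array([ 0.13370343, -0.00861002,  0.01555546]), 'wrist_torque': array([ 0.00467262, -0.02759465,  0.01956943]), 'finger_force': 0.0, 'gripper_width': 0.9998193666592721} 0.0187
top [0.33259952 0.00567016 1.23422205] [[397.93893617   0.         260.46471951]
 [  0.         397.93893617 193.39764526]
 [  0.           0.           1.        ]] [ 0.20094126 -0.01318209 -0.9795146 ]
side [ 0.03839677 -0.5558007   0.90791273] [[499.60361652   0.         258.61900764]
 [  0.         499.60361652 189.26343839]
 [  0.           0.           1.        ]] [ 0.46988616  0.46508718 -0.75026722]
```

View pics/top0.png

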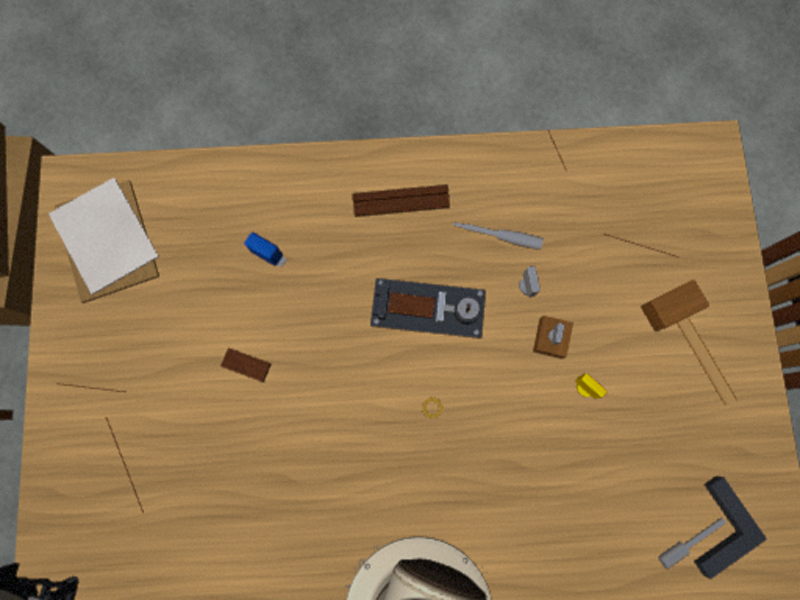

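View pics/side0.png

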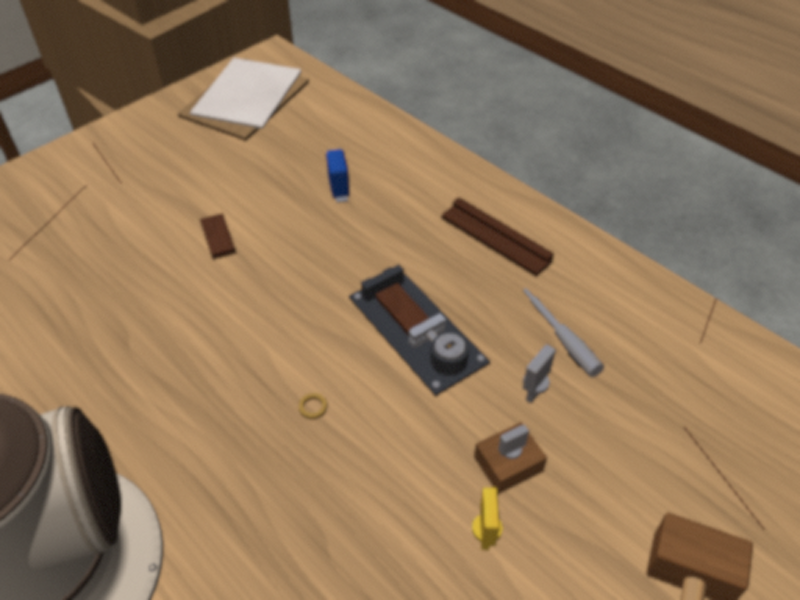

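The top view shows the loose offcut at (245,365), the clamp at (428,308) with its fence to the left, the key in its rest at (557,335), and a larger grey key lying at (530,280). There is also a yellow look-alike at (590,386). The side view agrees.

```bash
cat > m.py <<'E'
from h import *
import pickle
F=pickle.load(open('F0.pkl','rb'))
S=1.5625
def box(n,c,r):
    u,v=c[0]/S,c[1]/S;m=np.zeros((384,512),bool);r/=S
    m[int(v-r):int(v+r),int(u-r):int(u+r)]=1;return m
def rect(p,n):
    (cx,cy),(w,h),a=cv2.minAreaRect((p[:,:2]*1000).astype(np.float32))
    if w<h: w,h,a=h,w,a+90
    print(n,len(p),'c',np.round([cx,cy],1),'size',round(w,1),round(h,1),'longdir deg',round((a+90)%180-90,1),'z med',np.round(np.median(p[:,2])*1000,1))
reg={'loose':((245,365),(218,236),35),'lower':((410,305),(405,308),40),'plug':((467,309),(450,347),26),'rest':((555,335),(510,455),38),'fence':((380,300),(382,282),30),'jaw':((441,306),(428,326),22)}
for n,f in F.items():
    W=world(f);img=f['frame'];hsv=cv2.cvtColor(img,cv2.COLOR_BGR2HSV);i=['top','side'].index(n)
    print(n,'bench z',np.median(W[box(n,reg['loose'][i],60)][:,2]), 'hsv loose',hsv[int(reg['loose'][i][1]/S),int(reg['loose'][i][0]/S)],'hsv lower',hsv[int(reg['lower'][i][1]/S),int(reg['lower'][i][0]/S)],'bench',hsv[250,200])
    Z=W[...,2]*1000
    def pk(name,lo,hi,extra=True):
        m=box(n,reg[name][i],reg[name][2])&(Z>lo)&(Z<hi)&extra
        m=m.astype(np.uint8);k,l,st,_=cv2.connectedComponentsWithStats(m)
        if k<2: print(name,'none');return
        rect(W[l==1+np.argmax(st[1:,4])],name)
    pk('loose',8,20); red=(hsv[...,1]>90)
    pk('lower',15,28,red); pk('plug',38,52); pk('rest',30,39); 
    m=box(n,reg['rest'][i],38)&(Z>60)&(Z<85);rect(W[m],'bow')
    pk('fence',34,46);pk('jaw',32,42)
E
python3 m.py
python3 - <<'E'
from h import *
import pickle
F=pickle.load(open('F0.pkl','rb'))
a=F['top']['frame'][170:240,225:375];b=F['side']['frame'][160:310,215:365]
cv2.imwrite('pics/c0.png',np.vstack([cv2.resize(a,(600,280),interpolation=2),cv2.resize(b,(600,600),interpolation=2)[:0]]))
cv2.imwrite('pics/c1.png',cv2.resize(b,(600,600),interpolation=2))
E
```

```text
top bench z -0.001233683139967626 hsv loose [ 14 189  81] hsv lower [ 12 173  78] bench [ 18 130 172]
loose 375 c [477.1 314.4] size 91.2 39.8 longdir deg 66.7 z med 12.5
lower 364 c [577.3 -18.1] size 89.4 40.3 longdir deg 79.2 z med 20.4
plug 198 c [ 559.1 -128.3] size 50.7 50.4 longdir deg -81.2 z med 43.4
rest 347 c [ 496.3 -293.3] size 71.0 60.6 longdir deg -16.9 z med 34.2
bow 66 c [ 495.5 -293. ] size 36.0 13.0 longdir deg -16.5 z med 75.1
fence 106 c [586.3  38.3] size 68.7 17.6 longdir deg -9.6 z med 38.5
jaw 82 c [567.4 -76. ] size 55.6 13.9 longdir deg -10.0 z med 36.2
side bench z -0.0011187763179339699 hsv loose [ 10 151  86] hsv lower [ 10 152  87] bench [ 17 114 185]
loose 401 c [476.5 312.8] size 95.2 40.0 longdir deg 66.9 z med 12.3
lower 488 c [577.7 -14.1] size 89.6 41.6 longdir deg 79.1 z med 20.8
plug 364 c [ 558.4 -130.8] size 54.5 50.7 longdir deg 42.1 z med 43.4
rest 719 c [ 496.2 -295.1] size 71.2 61.4 longdir deg -17.0 z med 34.9
bow 175 c [ 496.  -295.1] size 37.2 14.1 longdir deg -18.1 z med 75.1
fence 170 c [586.   34.8] size 68.6 18.5 longdir deg -9.7 z med 38.3
jaw 151 c [566.9 -78. ] size 56.1 15.9 longdir deg -8.6 z med 36.7
```

View pics/c0.png

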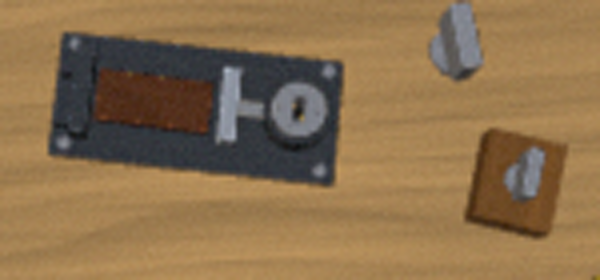

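```bash
cat > p.py <<'E'
# usage: p.py x y z(mm) yaw_y(deg) rows : rows of equal steps in tool axes from the measured pose
import sys
from h import *
from scipy.spatial.transform import Rotation as Ro
s=env.get_state();R=Ro.from_quat(s['tool_rot']).as_matrix();p=s['position']*1000
yaw=np.degrees(np.arctan2(R[1,1],R[0,1]))
print('t',round(s['time_s'],2),'p',p.round(1),'yaw',yaw.round(2),'tilt',R[:2,2].round(4),'q',np.degrees(s['q']).round(0),'F',s['wrist_force'].round(1),'w',round(s['gripper_width'],3),'ff',round(s['finger_force'],1))
if len(sys.argv)>1:
    x,y,z,w,n=map(float,sys.argv[1:6]);n=int(n);d=(np.array([x,y,z])-p)/n
    dw=((w-yaw+180)%360-180)/n
    for k in range(n):
        a=np.radians(yaw+k*dw);xt=np.array([-np.sin(a),np.cos(a)]);yt=np.array([np.cos(a),np.sin(a)])
        print([round(float(v),1) for v in (d[:2]@xt,d[:2]@yt,-d[2])],round(float(-np.radians(dw)),4))
E
python3 p.py 476.8 313.6 130 -23.2 12
```

```text
t 0.1 p [149.9 554.9 230.8] yaw 74.89 tilt [-0.0004 -0.001 ] q [67.  9. 82. -0. 89. -8.] F [-0.2  0.2  0.1] w 0.997 ff 0.0
[-31.5, -12.3, 8.4] 0.1427
[-33.0, -7.7, 8.4] 0.1427
[-33.7, -2.9, 8.4] 0.1427
[-33.8, 1.9, 8.4] 0.1427
[-33.2, 6.7, 8.4] 0.1427
[-31.9, 11.3, 8.4] 0.1427
[-30.0, 15.8, 8.4] 0.1427
[-27.4, 19.9, 8.4] 0.1427
[-24.3, 23.6, 8.4] 0.1427
[-20.7, 26.8, 8.4] 0.1427
[-16.7, 29.4, 8.4] 0.1427
[-12.4, 31.5, 8.4] 0.1427
```

Request:
apply_moves:
  series:
    - {"delta_pos":[-31.5,-12.3,8.4],"angular":[0,0,0.1427],"hand":-1}
    - {"delta_pos":[-33,-7.7,8.4],"angular":[0,0,0.1427],"hand":-1}
    - {"delta_pos":[-33.7,-2.9,8.4],"angular":[0,0,0.1427],"hand":-1}
    - {"delta_pos":[-33.8,1.9,8.4],"angular":[0,0,0.1427],"hand":-1}
    - {"delta_pos":[-33.2,6.7,8.4],"angular":[0,0,0.1427],"hand":-1}
    - {"delta_pos":[-31.9,11.3,8.4],"angular":[0,0,0.1427],"hand":-1}
    - {"delta_pos":[-30,15.8,8.4],"angular":[0,0,0.1427],"hand":-1}
    - {"delta_pos":[-27.4,19.9,8.4],"angular":[0,0,0.1427],"hand":-1}
    - {"delta_pos":[-24.3,23.6,8.4],"angular":[0,0,0.1427],"hand":-1}
    - {"delta_pos":[-20.7,26.8,8.4],"angular":[0,0,0.1427],"hand":-1}
    - {"delta_pos":[-16.7,29.4,8.4],"angular":[0,0,0.1427],"hand":-1}
    - {"delta_pos":[-12.4,31.5,8.4],"angular":[0,0,0.1427],"hand":-1}
  force: 25

```text
time_s: 1.3
position: [0.4777, 0.3128, 0.1299]
tool_rot: [0.837, 0.548, -0.0, -0.0]
wrist_force: [0.1, 0.3, -0.3]
gripper_width: 1.004
finger_force: 0.0
```

```bash
python3 p.py 476.8 313.6 3 -23.2 6
```

```text
t 1.3 p [477.7 312.8 129.9] yaw -23.57 tilt [-0.0005 -0.0002] q [25. 11. 91.  0. 78. 49.] F [ 0.1  0.3 -0.3] w 1.004 ff 0.0
[0.1, -0.2, 21.1] -0.0011
[0.1, -0.2, 21.1] -0.0011
[0.1, -0.2, 21.1] -0.0011
[0.1, -0.2, 21.1] -0.0011
[0.1, -0.2, 21.1] -0.0011
[0.1, -0.2, 21.1] -0.0011
```

Request:
apply_moves:
  series:
    - {"delta_pos":[0,-0.3,25],"hand":-1}
    - {"delta_pos":[0,-0.3,30],"hand":-1}
    - {"delta_pos":[0,-0.3,30],"hand":-1}
    - {"delta_pos":[0.3,0,25],"hand":-1}
    - {"delta_pos":[0,0,16],"hand":-1}
    - {"delta_pos":[0,0,0],"hand":-1}
    - {"hand":0.5}
    - {"hand":1}
    - {"hand":1}
    - {"hand":1}
    - {"hand":1}
    - {"hand":1}
  force: 25

```text
schema error: expected keys delta_pos, angular, hand
```

```bash
python3 p.py 476.8 313.6 80 -23.2 3
```

```text
t 1.3 p [477.7 312.8 129.9] yaw -23.57 tilt [-0.0005 -0.0002] q [25. 11. 91.  0. 78. 49.] F [ 0.1  0.3 -0.3] w 1.004 ff 0.0
[0.1, -0.4, 16.6] -0.0021
[0.1, -0.4, 16.6] -0.0021
[0.1, -0.4, 16.6] -0.0021
```

Request:
apply_moves:
  series:
    - {"delta_pos":[0,-0.3,25],"angular":[0,0,-0.006],"hand":-1}
    - {"delta_pos":[0,-0.3,30],"angular":[0,0,0],"hand":-1}
    - {"delta_pos":[0,-0.3,30],"angular":[0,0,0],"hand":-1}
    - {"delta_pos":[0.3,0,25],"angular":[0,0,0],"hand":-1}
    - {"delta_pos":[0,0,16],"angular":[0,0,0],"hand":-1}
    - {"delta_pos":[0,0,0],"angular":[0,0,0],"hand":-1}
    - {"delta_pos":[0,0,0],"angular":[0,0,0],"hand":0.5}
    - {"delta_pos":[0,0,0],"angular":[0,0,0],"hand":1}
    - {"delta_pos":[0,0,0],"angular":[0,0,0],"hand":1}
    - {"delta_pos":[0,0,0],"angular":[0,0,0],"hand":1}
    - {"delta_pos":[0,0,0],"angular":[0,0,0],"hand":1}
    - {"delta_pos":[0,0,0],"angular":[0,0,0],"hand":1}
  force: 25

```text
time_s: 2.5
position: [0.4765, 0.3147, 0.0056]
tool_rot: [0.833, 0.553, 0.001, 0.0]
wrist_force: [-1.5, -1.3, 6.6]
gripper_width: 0.457
finger_force: 24.9
```

```bash
python3 p.py 476.8 313.6 100 -23.2 3
```

```text
t 2.5 p [476.5 314.7   5.6] yaw -22.88 tilt [0.0013 0.0006] q [26. 18. 98. -0. 63. 49.] F [-1.5 -1.3  6.6] w 0.457 ff 24.9
[-0.3, 0.2, -31.5] 0.0019
[-0.3, 0.2, -31.5] 0.0019
[-0.3, 0.2, -31.5] 0.0019
```

Request:
apply_moves:
  series:
    - {"delta_pos":[0,0,-20],"angular":[0,0,0],"hand":1}
    - {"delta_pos":[0,0,-35],"angular":[0,0,0],"hand":1}
    - {"delta_pos":[0,0,-40],"angular":[0,0,0],"hand":1}
    - {"delta_pos":[0,0,0],"angular":[0,0,0],"hand":1}

```text
time_s: 2.9
position: [0.4783, 0.3156, 0.1054]
tool_rot: [0.833, 0.553, 0.004, 0.001]
wrist_force: [0.6, -0.8, -0.7]
gripper_width: 0.458
finger_force: 26.0
```

```bash
python3 p.py 577 -19.6 100 -10.2 10
```

```text
t 2.9 p [478.3 315.6 105.4] yaw -22.88 tilt [0.0076 0.0036] q [26. 12. 93. -0. 74. 49.] F [ 0.6 -0.8 -0.7] w 0.458 ff 26.0
[-27.0, 22.1, 0.5] -0.0221
[-27.5, 21.5, 0.5] -0.0221
[-28.0, 20.9, 0.5] -0.0221
[-28.5, 20.3, 0.5] -0.0221
[-28.9, 19.7, 0.5] -0.0221
[-29.3, 19.0, 0.5] -0.0221
[-29.7, 18.4, 0.5] -0.0221
[-30.1, 17.7, 0.5] -0.0221
[-30.5, 17.0, 0.5] -0.0221
[-30.9, 16.3, 0.5] -0.0221
```

Request:
apply_moves:
  series:
    - {"delta_pos":[-27,22.1,0.5],"angular":[0,0,-0.022],"hand":1}
    - {"delta_pos":[-27.5,21.5,0.5],"angular":[0,0,-0.022],"hand":1}
    - {"delta_pos":[-28,20.9,0.5],"angular":[0,0,-0.022],"hand":1}
    - {"delta_pos":[-28.5,20.3,0.5],"angular":[0,0,-0.022],"hand":1}
    - {"delta_pos":[-28.9,19.7,0.5],"angular":[0,0,-0.022],"hand":1}
    - {"delta_pos":[-29.3,19,0.5],"angular":[0,0,-0.022],"hand":1}
    - {"delta_pos":[-29.7,18.4,0.5],"angular":[0,0,-0.022],"hand":1}
    - {"delta_pos":[-30.1,17.7,0.5],"angular":[0,0,-0.022],"hand":1}
    - {"delta_pos":[-30.5,17,0.5],"angular":[0,0,-0.022],"hand":1}
    - {"delta_pos":[-30.9,16.3,0.5],"angular":[0,0,-0.022],"hand":1}
    - {"delta_pos":[0,0,0],"angular":[0,0,0],"hand":1}
    - {"delta_pos":[0,0,0],"angular":[0,0,0],"hand":1}

```text
time_s: 4.1
position: [0.5746, -0.0212, 0.0943]
tool_rot: [0.768, 0.64, -0.0, -0.0]
wrist_force: [-0.4, 0.4, -0.3]
gripper_width: 0.456
finger_force: 26.0
```

```bash
python3 p.py 577 -19.6 50 -10.2 2
cat > v.py <<'E'
import sys
from h import *
# v.py name u0 v0 u1 v1 scale : stacked? single crop of one camera
n,o=sys.argv[1:3];u0,v0,u1,v1,s=map(int,sys.argv[3:8])
f=env.grab_frame(n);import pickle;pickle.dump(f,open(o+'.pkl','wb'))
cv2.imwrite(f'pics/{o}.png',cv2.resize(f['frame'][v0:v1,u0:u1],None,fx=s,fy=s,interpolation=2))
E
python3 v.py side s1 180 110 330 260 4
```

```text
t 4.1 p [574.6 -21.2  94.3] yaw -10.37 tilt [-0.0002  0.0002] q [-10.  13.  93.   0.  74.   1.] F [-0.4  0.4 -0.3] w 0.456 ff 26.0
[1.0, 1.0, 22.2] -0.0015
[1.0, 1.1, 22.2] -0.0015
```

View pics/s1.png

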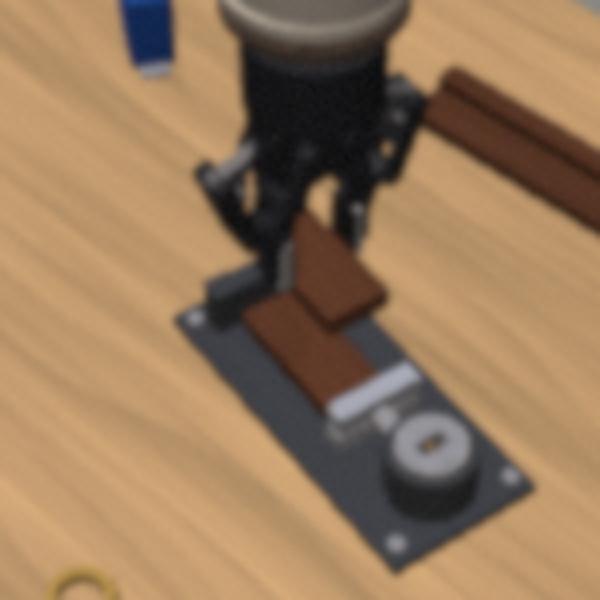

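The held offcut is at about (335,275), and the lower offcut with its jaw and plug is below it. I'll check the offcut's tilt and its offset in the grip.

```bash
cat > held.py <<'E'
from h import *
import pickle
f=pickle.load(open('s1.pkl','rb'));W=world(f)*1000;W[...,2]+=1.3
hsv=cv2.cvtColor(f['frame'],cv2.COLOR_BGR2HSV)
m=np.zeros(hsv.shape[:2],bool);m[155:200,245:282]=1
br=(hsv[...,1]>80)&(hsv[...,2]<130)
m&=br&(W[...,2]>60)&(W[...,2]<130)
P=W[m];c=P.mean(0);print(len(P),c,np.percentile(P[:,2],[2,20,50,80,98]))
a=np.radians(-10);ex=np.array([np.cos(a),np.sin(a)]);ey=np.array([-ex[1],ex[0]])
tcp=np.array([574.6,-21.2])
X=(P[:,:2]-tcp)@ex;Y=(P[:,:2]-tcp)@ey
print('x',np.percentile(X,[1,99]),'y',np.percentile(Y,[1,99]))
for lo in range(-60,60,10):
    k=(Y>lo)&(Y<lo+10)
    if k.sum()>3: print(lo,k.sum(),'z',np.percentile(P[k,2],[10,50,90]).round(1),'x',X[k].min().round(1),X[k].max().round(1))
E
python3 held.py
```

```text
483 [572.65378681 -38.90497664 102.56939665] [ 91.29781531 100.72047123 102.70954065 104.3323488  119.75361964]
x [-20.86615119  26.75612264] y [-46.5009123   25.34970398]
-50 89 z [ 93.2 100.2 104. ] x -21.1 18.7
-40 75 z [ 99.  102.6 104.7] x -21.4 19.1
-30 69 z [ 99.4 102.6 104.9] x -21.1 19.0
-20 79 z [ 97.6 102.9 105.5] x -20.8 25.9
-10 64 z [100.4 103.4 108.4] x -20.2 32.4
0 59 z [101.6 103.4 122. ] x -7.2 21.9
10 31 z [101.1 102.8 104.3] x -2.2 20.2
20 16 z [100.2 102.6 104.3] x 7.3 19.4
```

Request:
apply_moves:
  series:
    - {"delta_pos":[1.1,1.3,20],"angular":[0,0,0],"hand":1}
    - {"delta_pos":[1,1.3,25],"angular":[0,0,0],"hand":1}
    - {"delta_pos":[0,0,12],"angular":[0,0,0],"hand":1}
    - {"delta_pos":[0,0,5],"angular":[0,0,0],"hand":1}
    - {"delta_pos":[0,0,2.5],"angular":[0,0,0],"hand":1}
    - {"delta_pos":[0,0,1.5],"angular":[0,0,0],"hand":1}
    - {"delta_pos":[0,0,0],"angular":[0,0,0],"hand":1}
    - {"delta_pos":[0,0,0],"angular":[0,0,0],"hand":1}

```text
time_s: 4.95
position: [0.5779, -0.0192, 0.0291]
tool_rot: [0.768, 0.641, 0.0, 0.0]
wrist_force: [0.4, 0.5, -1.0]
gripper_width: 0.456
finger_force: 26.0
```

```bash
python3 p.py 577.6 -19.6 27.5 -10.2 2
```

```text
t 4.95 p [577.9 -19.2  29.1] yaw -10.28 tilt [ 0.0008 -0.0002] q [-10.  17.  96.  -0.  66.   1.] F [ 0.4  0.5 -1. ] w 0.456 ff 26.0
[-0.2, -0.1, 0.8] -0.0007
[-0.2, -0.1, 0.8] -0.0007
```

Request:
apply_moves:
  series:
    - {"delta_pos":[-0.3,-0.3,1.3],"angular":[0,0,0],"hand":1}
    - {"delta_pos":[0,0,0],"angular":[0,0,0],"hand":1}
    - {"delta_pos":[0,0,0],"angular":[0,0,0],"hand":0}
    - {"delta_pos":[0,0,0],"angular":[0,0,0],"hand":-0.3}
    - {"delta_pos":[0,0,0],"angular":[0,0,0],"hand":-1}
    - {"delta_pos":[0,0,0],"angular":[0,0,0],"hand":-1}
    - {"delta_pos":[0,0,0],"angular":[0,0,0],"hand":-1}
    - {"delta_pos":[0,0,-15],"angular":[0,0,0],"hand":-1}
    - {"delta_pos":[0,0,-40],"angular":[0,0,0],"hand":-1}
    - {"delta_pos":[0,0,-50],"angular":[0,0,0],"hand":-1}
    - {"delta_pos":[0,0,-10],"angular":[0,0,0],"hand":-1}

```text
time_s: 6.05
position: [0.5792, -0.0196, 0.1491]
tool_rot: [0.768, 0.641, 0.003, 0.003]
wrist_force: [-0.1, 0.5, -0.2]
gripper_width: 0.999
finger_force: 0.0
```

```bash
python3 p.py 495.9 -294.2 140 73 12; python3 v.py side s2 180 110 330 260 4
```

```text
t 6.05 p [579.2 -19.6 149.1] yaw -10.27 tilt [ 0.0081 -0.0015] q [-10.  11.  89.  -0.  79.   1.] F [-0.1  0.5 -0.2] w 0.999 ff 0.0
[-23.8, -2.7, 0.8] -0.1211
[-23.2, -5.6, 0.8] -0.1211
[-22.4, -8.4, 0.8] -0.1211
[-21.2, -11.0, 0.8] -0.1211
[-19.7, -13.5, 0.8] -0.1211
[-18.0, -15.8, 0.8] -0.1211
[-15.9, -17.8, 0.8] -0.1211
[-13.7, -19.6, 0.8] -0.1211
[-11.2, -21.1, 0.8] -0.1211
[-8.5, -22.3, 0.8] -0.1211
[-5.8, -23.2, 0.8] -0.1211
[-2.9, -23.7, 0.8] -0.1211
```

View pics/s2.png

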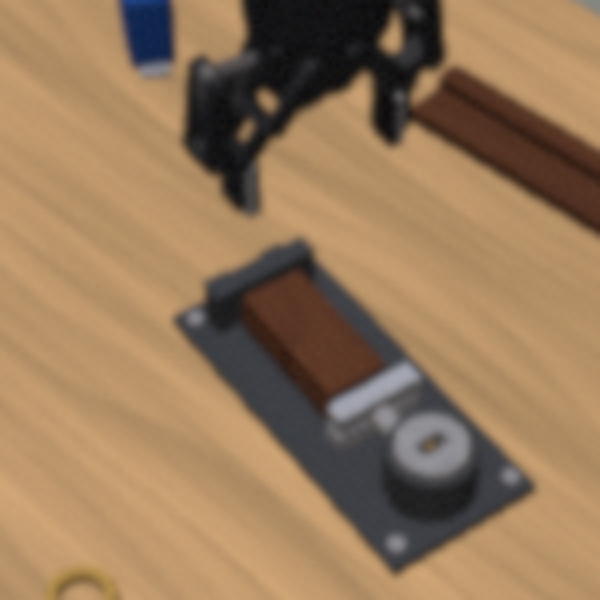

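The offcut lies flush on the lower one at about (315,340), and the plug is at (432,445). Next I'll go to the key.

Request:
apply_moves:
  series:
    - {"delta_pos":[-23.8,-2.7,0.8],"angular":[0,0,-0.121],"hand":-1}
    - {"delta_pos":[-23.2,-5.6,0.8],"angular":[0,0,-0.121],"hand":-1}
    - {"delta_pos":[-22.4,-8.4,0.8],"angular":[0,0,-0.121],"hand":-1}
    - {"delta_pos":[-21.2,-11,0.8],"angular":[0,0,-0.121],"hand":-1}
    - {"delta_pos":[-19.7,-13.5,0.8],"angular":[0,0,-0.121],"hand":-1}
    - {"delta_pos":[-18,-15.8,0.8],"angular":[0,0,-0.121],"hand":-1}
    - {"delta_pos":[-15.9,-17.8,0.8],"angular":[0,0,-0.121],"hand":-1}
    - {"delta_pos":[-13.7,-19.6,0.8],"angular":[0,0,-0.121],"hand":-1}
    - {"delta_pos":[-11.2,-21.1,0.8],"angular":[0,0,-0.121],"hand":-1}
    - {"delta_pos":[-8.5,-22.3,0.8],"angular":[0,0,-0.121],"hand":-1}
    - {"delta_pos":[-5.8,-23.2,0.8],"angular":[0,0,-0.121],"hand":-1}
    - {"delta_pos":[-2.9,-23.7,0.8],"angular":[0,0,-0.121],"hand":-1}

```text
time_s: 7.3
position: [0.4933, -0.2945, 0.1327]
tool_rot: [0.146, 0.989, 0.0, -0.0]
wrist_force: [0.7, -0.0, 0.4]
gripper_width: 0.999
finger_force: 0.0
```

```bash
python3 p.py 495.9 -294.2 45 73 4
```

```text
t 7.3 p [ 493.3 -294.5  132.7] yaw 73.2 tilt [-0.0002  0.0001] q [ -39.   12.   91.   -0.   78. -112.] F [ 0.7 -0.   0.4] w 0.999 ff 0.0
[-0.6, 0.3, 21.9] 0.0009
[-0.6, 0.3, 21.9] 0.0009
[-0.6, 0.3, 21.9] 0.0009
[-0.6, 0.3, 21.9] 0.0009
```

Request:
apply_moves:
  series:
    - {"delta_pos":[-1.2,0.5,20],"angular":[0,0,0],"hand":-1}
    - {"delta_pos":[-1.2,0.5,30],"angular":[0,0,0],"hand":-1}
    - {"delta_pos":[0,0,25],"angular":[0,0,0],"hand":-1}
    - {"delta_pos":[0,0,8],"angular":[0,0,0],"hand":-1}
    - {"delta_pos":[0,0,0],"angular":[0,0,0],"hand":-1}
    - {"delta_pos":[0,0,0],"angular":[0,0,0],"hand":-1}

```text
time_s: 7.9
position: [0.4968, -0.2937, 0.0509]
tool_rot: [0.149, 0.989, -0.0, 0.001]
wrist_force: [1.0, -0.2, 0.9]
gripper_width: 1.002
finger_force: 0.0
```

```bash
python3 p.py 495.9 -294.2 45 73 1
```

```text
t 7.9 p [ 496.8 -293.7   50.9] yaw 72.92 tilt [ 0.0009 -0.0009] q [ -38.   16.   95.   -0.   69. -111.] F [ 1.  -0.2  0.9] w 1.002 ff 0.0
[0.8, -0.7, 5.9] -0.0014
```

Request:
apply_moves:
  series:
    - {"delta_pos":[0.8,-0.6,5],"angular":[0,0,0],"hand":-1}
    - {"delta_pos":[0,0,0],"angular":[0,0,0],"hand":0.5}
    - {"delta_pos":[0,0,0],"angular":[0,0,0],"hand":1}
    - {"delta_pos":[0,0,0],"angular":[0,0,0],"hand":1}
    - {"delta_pos":[0,0,0],"angular":[0,0,0],"hand":1}
    - {"delta_pos":[0,0,0],"angular":[0,0,0],"hand":1}
    - {"delta_pos":[0,0,0],"angular":[0,0,0],"hand":1}
    - {"delta_pos":[0,0,0],"angular":[0,0,0],"hand":1}
  force: 60

```text
time_s: 8.7
position: [0.4956, -0.2938, 0.0449]
tool_rot: [0.149, 0.989, -0.0, 0.0]
wrist_force: [-1.3, 1.2, 5.2]
gripper_width: 0.13
finger_force: 58.9
```

```bash
python3 p.py 495.9 -294.2 120 73 4
```

```text
t 8.7 p [ 495.6 -293.8   44.9] yaw 72.91 tilt [ 0.0003 -0.0002] q [ -38.   16.   96.   -0.   68. -111.] F [-1.3  1.2  5.2] w 0.13 ff 58.9
[-0.1, -0.1, -18.8] -0.0004
[-0.1, -0.1, -18.8] -0.0004
[-0.1, -0.1, -18.8] -0.0004
[-0.1, -0.1, -18.8] -0.0004
```

Request:
apply_moves:
  series:
    - {"delta_pos":[0,0,-15],"angular":[0,0,0],"hand":1}
    - {"delta_pos":[0,0,-25],"angular":[0,0,0],"hand":1}
    - {"delta_pos":[0,0,-30],"angular":[0,0,0],"hand":1}
    - {"delta_pos":[0,0,-5],"angular":[0,0,0],"hand":1}
    - {"delta_pos":[0,0,0],"angular":[0,0,0],"hand":1}

```text
time_s: 9.2
position: [0.4958, -0.2941, 0.1212]
tool_rot: [0.149, 0.989, -0.001, 0.001]
wrist_force: [0.8, 0.3, -1.2]
gripper_width: 0.131
finger_force: 58.4
```

```bash
python3 p.py 558.3 -129.2 110 80.3 8
```

```text
t 9.2 p [ 495.8 -294.1  121.2] yaw 72.92 tilt [ 0.0017 -0.0016] q [ -38.   12.   91.   -0.   77. -111.] F [ 0.8  0.3 -1.2] w 0.131 ff 58.4
[-1.4, 22.0, 1.4] -0.0161
[-1.8, 22.0, 1.4] -0.0161
[-2.1, 21.9, 1.4] -0.0161
[-2.5, 21.9, 1.4] -0.0161
[-2.8, 21.9, 1.4] -0.0161
[-3.2, 21.8, 1.4] -0.0161
[-3.5, 21.8, 1.4] -0.0161
[-3.9, 21.7, 1.4] -0.0161
```

Request:
apply_moves:
  series:
    - {"delta_pos":[-1.4,22,1.4],"angular":[0,0,-0.016],"hand":1}
    - {"delta_pos":[-1.8,22,1.4],"angular":[0,0,-0.016],"hand":1}
    - {"delta_pos":[-2.1,21.9,1.4],"angular":[0,0,-0.016],"hand":1}
    - {"delta_pos":[-2.5,21.9,1.4],"angular":[0,0,-0.016],"hand":1}
    - {"delta_pos":[-2.8,21.9,1.4],"angular":[0,0,-0.016],"hand":1}
    - {"delta_pos":[-3.2,21.8,1.4],"angular":[0,0,-0.016],"hand":1}
    - {"delta_pos":[-3.5,21.8,1.4],"angular":[0,0,-0.016],"hand":1}
    - {"delta_pos":[-3.9,21.7,1.4],"angular":[0,0,-0.016],"hand":1}
    - {"delta_pos":[0,0,0],"angular":[0,0,0],"hand":1}
    - {"delta_pos":[0,0,0],"angular":[0,0,0],"hand":1}

```text
time_s: 10.2
position: [0.5577, -0.1286, 0.1076]
tool_rot: [0.085, 0.996, 0.0, -0.001]
wrist_force: [-0.9, 0.1, -0.9]
gripper_width: 0.126
finger_force: 58.6
```

```bash
python3 p.py 558.3 -129.2 100 80.3 1; python3 v.py side s3 240 150 340 250 6
python3 - <<'E'
import pickle,cv2
from h import *
f=pickle.load(open('s2.pkl','rb'))
W=world(f)*1000
hsv=cv2.cvtColor(f['frame'],cv2.COLOR_BGR2HSV)
# slot: dark/brown pixels inside the plug top, cast on z=46
u0,v0=180+432/4,110+445/4
m=np.zeros((384,512),np.uint8)
R=f['frame'][int(v0)-14:int(v0)+15,int(u0)-14:int(u0)+15]
print(cv2.cvtColor(R,cv2.COLOR_BGR2GRAY)[6:24,4:26])
E
```

```text
t 10.2 p [ 557.7 -128.6  107.6] yaw 80.29 tilt [-0.0015  0.0002] q [ -21.   12.   92.   -0.   75. -101.] F [-0.9  0.1 -0.9] w 0.126 ff 58.6
[-0.7, -0.5, 7.6] -0.0002
[[126 105  88  80  82  91  98 104 108 109 110 106  99  93  86  75  75  88
  113 135 151 156]
 [132 109  93  92 105 116 124 130 133 135 134 132 127 120 110  94  80  77
   87 112 136 152]
 [125 108 102 115 128 137 141 143 144 144 145 142 140 138 132 119 101  86
   78  88 114 138]
 [112 107 118 131 140 143 145 146 145 144 143 142 144 143 142 136 125 109
   86  77  87 114]
 [101 119 134 142 144 144 145 143 143 139 132 130 132 139 143 144 139 127
  102  78  74  88]
 [101 131 144 146 147 147 144 140 134 123 110 103 112 129 139 143 144 138
  120  90  70  70]
 [102 132 145 149 148 145 139 129 115 102  89  82  95 115 133 143 145 143
  129 100  73  65]
 [107 132 144 149 147 140 126 110  97  92  84  83  99 115 133 142 146 144
  132 103  76  66]
 [106 134 143 147 145 134 115  95  91  96  95  98 117 132 141 145 146 143
  132 104  76  64]
 [104 130 142 144 144 137 119  99  96 103 111 122 133 141 145 145 147 143
  130 100  75  63]
 [ 98 122 137 143 144 141 133 121 116 121 131 137 141 145 144 144 144 141
  126  94  68  60]
 [ 85 110 130 140 142 144 142 139 139 140 142 145 145 143 142 142 143 135
  115  85  65  59]
 [ 73  92 115 129 138 142 145 146 147 147 147 146 143 140 139 138 132 120
   98  76  61  55]
 [ 63  76  93 111 125 134 142 145 146 148 145 142 141 136 133 128 115  98
   77  64  53  54]
 [ 55  65  75  88 104 117 126 132 136 139 138 135 131 129 121 108  92  76
   65  56  45  46]
 [ 46  55  59  70  80  89  99 107 117 119 120 117 112 107  97  84  71  63
   58  47  38  44]
 [ 40  43  49  56  63  68  74  82  89  92  93  92  86  83  75  67  60  52
   47  39  37  46]
 [ 33  35  39  46  52  56  62  64  67  70  70  70  66  64  59  53  47  42
   35  33  33  46]]
```

View pics/s3.png

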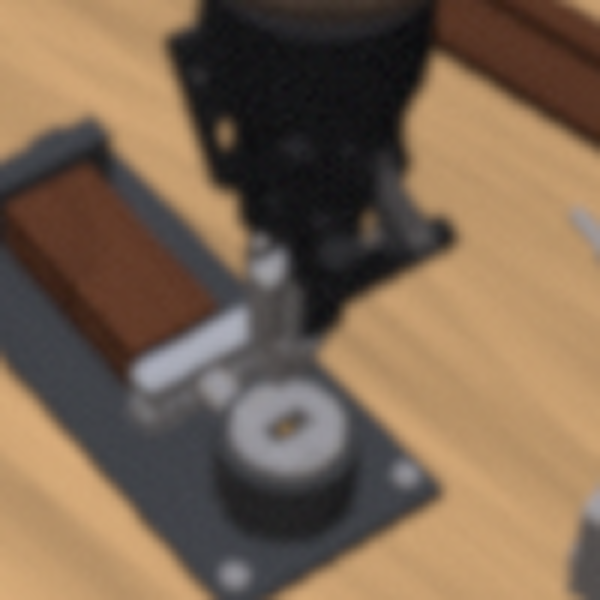

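The key hangs above the plug, with the slot at crop (287,427). I'll locate the slot in both views, corrected by the bow offsets found at the grasp.

```bash
cat > slot.py <<'E'
from h import *
import pickle
F0=pickle.load(open('F0.pkl','rb'))
for n,f,(u,v) in (('top',F0['top'],(467/1.5625,309/1.5625)),('side0',F0['side'],(288,221.2)),('s2',pickle.load(open('s2.pkl','rb')),(288,221.2)),('s3',pickle.load(open('s3.pkl','rb')),(288,221.2))):
    g=cv2.cvtColor(f['frame'],cv2.COLOR_BGR2GRAY).astype(float);r=8 if n!='top' else 5
    # iterate: local darkness centroid
    for _ in range(5):
        U,V=np.meshgrid(np.arange(512),np.arange(384));m=(U-u)**2+(V-v)**2<(r)**2
        ref=np.percentile(g[m],85);w=np.clip(ref-8-g,0,40)*m;
        if 'top'==n: w=np.clip(ref-8-g,0,60)*m
        u,v=(w*U).sum()/w.sum(),(w*V).sum()/w.sum()
    C=np.cov(np.stack([U[w>0],V[w>0]]),aweights=w[w>0])
    print(n,round(u,2),round(v,2),'ref',ref,'z46',(ray(f,u,v,.0447)*1000).round(1))
f=F0['top'];print(cv2.cvtColor(f['frame'],cv2.COLOR_BGR2GRAY)[188:208,288:310])
E
python3 slot.py
```

```text
top 299.24 196.74 ref 130.0 z46 [ 559.6 -127.7   44.7]
side0 287.88 230.53 ref 132.0 z46 [ 540.3 -148.5   44.7]
s2 288.24 230.32 ref 141.0 z46 [ 541.3 -148.7   44.7]
s3 287.59 229.26 ref 148.85 z46 [ 542.4 -145.7   44.7]
[[ 54  54  55  54  58  56  57  50  60  52  50  53  52  48  53  58  52  84
  122 123  98  62]
 [ 54  54  52  50  49  54  54  52  55  49  53  56  62  53  56  49  53  58
   76  91  62  53]
 [ 50  56  54  56  55  54  50  53  61  70  80  84  77  67  63  57  49  52
   50  57  56  47]
 [ 56  54  54  56  50  50  49  65 102 124 132 132 128 125 105  81  59  56
   49  54  56  51]
 [ 54  53  60  53  50  54  71 119 126 127 130 133 129 131 127 130  92  60
   50  52  50  59]
 [ 52  52  51  53  53  57 103 129 131 127 124 123 123 123 129 128 125  98
   57  49  51  58]
 [ 58  58  58  50  57  89 125 131 130 131 113  81  81 111 126 129 129 122
   69  46  54  66]
 [ 89  87  74  50  59 122 129 130 130 127 100  56  64  96 129 126 130 129
   88  56  53  61]
 [131 128 122  58  70 136 121 128 128 131 113  51  64 107 130 130 128 131
   93  53  50  62]
 [128 129 105  55  68 135 120 126 128 127 
[... 281 characters left out ...]
3 103 123 126 129 129 130 120
   54  51  43  82]
 [ 60  52  47  33  50  56  95 125 128 119 126 124 129 129 131 132 120  77
   52  45  50  78]
 [ 54  56  56  37  39  50  69 100 124 128 132 133 132 130 124 124  89  59
   51  45  49  74]
 [ 57  55  56  50  43  46  53  69  89 108 122 123 123 123  94  57  51  52
   48  56  54  91]
 [ 53  58  54  51  35  36  42  55  53  63  61  63  59  63  53  47  43  43
   54  55  58  97]
 [ 56  58  55  52  51  41  37  36  39  47  50  48  50  42  48  39  38  50
   59  56  62 113]
 [ 57  52  59  56  54  56  42  33  23  27  30  17  30  29  40  38  51  52
   52  53  64 117]
 [ 53  59  57  52  60  58  53  48  38  35  24  29  39  43  48  55  57  54
   54  54  64 115]]
```

Run:
```python
from h import *
import pickle
F0=pickle.load(open('F0.pkl','rb'))
for n,f in (('side0',F0['side']),('s2',pickle.load(open('s2.pkl','rb'))),('s3',pickle.load(open('s3.pkl','rb')))):
    g=cv2.cvtColor(f['frame'],cv2.COLOR_BGR2GRAY).astype(float)
    m=np.zeros(g.shape);m[215:226,281:295]=1;w=(np.clip(133-g,0,25))*m
    k,l=cv2.connectedComponents((w>0).astype(np.uint8));w=w*(l==l[220,288])
    U,V=np.meshgrid(np.arange(512),np.arange(384));u,v=(w*U).sum()/w.sum(),(w*V).sum()/w.sum()
    print(n,(w>0).sum(),round(u,2),round(v,2),(ray(f,u,v,.0447)*1000).round(1))
# key/gripper in s3: bow & collar depth points
f=pickle.load(open('s3.pkl','rb'));W=world(f)*1000;W[...,2]+=1.3
hsv=cv2.cvtColor(f['frame'],cv2.COLOR_BGR2HSV)
sub=(slice(185,215),slice(278,300))
print(W[sub][...,2].round(0).astype(int)[::2,:]);print(hsv[sub][...,2][::2])
```

```text
side0 62 287.55 220.3 [ 560.2 -129.1   44.7]
s2 41 287.52 220.29 [ 560.1 -129.    44.7]
s3 33 287.54 220.31 [ 560.1 -129.1   44.7]
[[ -1 154 156 159 161 163 160 156 183 184 185 190 190 189 187 191 191 192
  196 181 178 174]
 [  0   1 153 152 158 153 156 154 178 180 183 184 184 183 178 177 175 174
  175 172 170 170]
 [ -1   0  -1 147 152 145 149 148 144 173 175 180 177 178 173 172 172 158
  157 158 162 164]
 [ -1   0   0 134 143 146 144 141 141 160 162 173 173 171 167 158 158 160
  162 162 162 162]
 [  2  -1   1 129 135 140 142 141 141 152 157 161 161 163 163 160 163 162
  162 161 166 187]
 [  8   1  -2 140 141 141 141 140 140 145 154 155 155 157 156 159 158 170
  175 178 180 181]
 [  9   8   9 137 137 137 140 139 138 140 144 909 150 151 148 160 163 169
  168 170 174 176]
 [  5   8  11 126 130 135 134 136 137 133 137 136 135 142 145 156 158 156
  165 164 170 171]
 [  9   9  35 123 123 130 130 129 125 130 132 131 132 133 135 136 132 151
  158 127   2   1]
 [ 37  38  37 117 118 120 124 123 123 123 125 123 125 130 129 129 124 122
  126   0  -3   1]
 [ 38  39  41 108 113 119 116 116 115 1
[... 1122 characters left out ...]
9  69  52  32  24  23  25  27
   25  41  65  92]
 [112 128 128 106  89  84  81  76  74  79  79  71  51  33  25  20  21  23
   56 106 151 171]
 [177 179 162 121  92  83  81  75  73  78  78  67  47  32  23  23  31  54
   96 143 176 188]
 [184 178 160 123  92  81  77  75  74  80  81  67  52  40  44  59  90 125
  151 168 178 183]
 [160 140 119  97  85  81  82  86  93  95  90  85  84  88  98 120 153 175
  181 179 177 175]
 [ 95  91  90  91  91  91  87  84  85  86  83  82  81  86 109 150 177 190
  190 190 187 181]
 [107 104  96  89  86  85  84  84  81  77  73  75  73  69  75 100 135 166
  186 194 193 191]
 [136 113  92  86  91  97 101  99  96 100 109 112 108 102  94  84  81 102
  136 170 188 195]]
```

Run:
```python
from h import *
import pickle
f=pickle.load(open('s3.pkl','rb'));W=world(f)*1000;W[...,2]+=1.3
sub=W[180:220,275:305].reshape(-1,3)
a=np.radians(-9.71);ex=np.array([np.cos(a),np.sin(a)]);ey=np.array([-ex[1],ex[0]])
t=np.array([557.7,-128.6])
for lo in range(72,160,4):
    k=(sub[:,2]>lo)&(sub[:,2]<=lo+4);P=sub[k]
    if len(P)<2: continue
    X=(P[:,:2]-t)@ex;Y=(P[:,:2]-t)@ey
    print(lo,len(P),'X',X.min().round(1),X.max().round(1),'Y',np.percentile(Y,[0,25,50,100]).round(1))
s=np.array([560.1,-129.1])-t;print('slot rel',s@ex,s@ey)
```

```text
76 9 X -6.8 6.7 Y [-4.  -3.5 -3.1  2.8]
80 6 X -7.3 4.2 Y [-3.7 -3.3 -2.5  2.5]
84 9 X -8.0 5.8 Y [-5.8 -4.8 -4.7  2.1]
88 4 X -7.1 -1.8 Y [-4.5 -4.  -3.8  0.8]
96 2 X -8.1 -0.8 Y [-12.  -10.1  -8.3  -4.5]
100 12 X -10.9 8.5 Y [-11.4 -11.2 -10.3  -4.3]
104 8 X -15.7 -0.6 Y [-14.5  -9.   -7.    3.5]
108 8 X -17.0 -4.7 Y [-12.7  -7.8  -5.9  -1.5]
112 12 X -17.0 7.4 Y [-17.4 -12.7  -8.8   2.2]
116 18 X -18.3 1.2 Y [-19.6 -15.5 -10.4   2. ]
120 22 X -17.6 3.4 Y [-21.  -14.1  -8.5   5.7]
124 17 X -17.7 7.0 Y [-21.3 -18.4 -17.2   4.4]
128 20 X -17.9 -4.0 Y [-20.1 -14.3  -7.6  15.5]
132 22 X -17.6 -0.8 Y [-20.1 -13.7  -8.8  17.8]
136 25 X -18.5 -3.2 Y [-21.2 -10.8  -4.3  11.8]
140 30 X -17.3 -2.7 Y [-17.8  -3.7   1.9   9.6]
144 14 X -11.4 -1.2 Y [-20.5  -3.4   6.5  11.8]
148 12 X -13.8 -4.9 Y [-32.2 -15.6   6.8  19. ]
152 28 X -14.0 -3.1 Y [-32.1 -16.8   7.1  30.6]
156 43 X -12.5 12.7 Y [-37.7 -18.6 -12.4  32. ]
slot rel 2.449948420469682 -0.08804962826725549
```

Request:
apply_moves:
  series:
    - {"delta_pos":[-1,0.2,8],"angular":[0,0,0],"hand":1}
    - {"delta_pos":[-1,0.2,8],"angular":[0,0,0],"hand":1}
    - {"delta_pos":[0,0,5],"angular":[0,0,0],"hand":1}
    - {"delta_pos":[0,0,3],"angular":[0,0,0],"hand":1}
    - {"delta_pos":[0,0,0],"angular":[0,0,0],"hand":1}
    - {"delta_pos":[0,0,2],"angular":[0,0,0],"hand":1}
    - {"delta_pos":[0,0,2],"angular":[0,0,0],"hand":1}
    - {"delta_pos":[0,0,1],"angular":[0,0,0],"hand":1}
    - {"delta_pos":[0,0,0],"angular":[0,0,0],"hand":1}

```text
time_s: 11.15
position: [0.5601, -0.1288, 0.0793]
tool_rot: [0.085, 0.996, -0.0, -0.0]
wrist_force: [-0.7, 0.4, -0.6]
gripper_width: 0.133
finger_force: 58.6
```

```bash
python3 p.py 559.7 -128.5 55 80.3 5
```

```text
t 11.15 p [ 560.1 -128.8   79.3] yaw 80.25 tilt [-0.0001 -0.0001] q [ -21.   14.   94.   -0.   72. -101.] F [-0.7  0.4 -0.6] w 0.133 ff 58.6
[0.1, 0.0, 4.9] -0.0002
[0.1, 0.0, 4.9] -0.0002
[0.1, 0.0, 4.9] -0.0002
[0.1, 0.0, 4.9] -0.0002
[0.1, 0.0, 4.9] -0.0002
```

Request:
apply_moves:
  series:
    - {"delta_pos":[0,0,2],"angular":[0,0,0],"hand":1}
    - {"delta_pos":[0,0,2],"angular":[0,0,0],"hand":1}
    - {"delta_pos":[0,0,2],"angular":[0,0,0],"hand":1}
    - {"delta_pos":[0,0,2],"angular":[0,0,0],"hand":1}
    - {"delta_pos":[0,0,0],"angular":[0,0,0],"hand":1}

```text
time_s: 11.65
position: [0.5598, -0.1289, 0.0711]
tool_rot: [0.085, 0.996, -0.0, -0.0]
wrist_force: [-5.3, -0.6, 1.1]
gripper_width: 0.134
finger_force: 58.9
```

```bash
python3 p.py 559.7 -128.5 55 80.3 5|head -1
```

```text
t 11.65 p [ 559.8 -128.9   71.1] yaw 80.25 tilt [-0.0008 -0.0002] q [ -21.   15.   94.   -0.   71. -101.] F [-5.3 -0.6  1.1] w 0.134 ff 58.9
```

Request:
apply_moves:
  series:
    - {"delta_pos":[0.6,0,1.5],"angular":[0,0,0],"hand":1}
    - {"delta_pos":[0,0,2],"angular":[0,0,0],"hand":1}
    - {"delta_pos":[0,0,2],"angular":[0,0,0],"hand":1}
    - {"delta_pos":[0,0,2],"angular":[0,0,0],"hand":1}
    - {"delta_pos":[0,0,0],"angular":[0,0,0],"hand":1}

```text
time_s: 12.15
position: [0.5595, -0.1289, 0.0635]
tool_rot: [0.085, 0.996, -0.0, -0.0]
wrist_force: [-0.8, -3.0, -3.4]
gripper_width: 0.132
finger_force: 58.3
```

```bash
python3 p.py 559.7 -128.5 55 80.3 5|head -1
```

```text
t 12.15 p [ 559.5 -128.9   63.5] yaw 80.25 tilt [-0.0002 -0.0003] q [ -21.   15.   95.   -0.   70. -101.] F [-0.8 -3.  -3.4] w 0.132 ff 58.3
```

Request:
apply_moves:
  series:
    - {"delta_pos":[0,0,2],"angular":[0,0,0],"hand":1}
    - {"delta_pos":[0,0,2],"angular":[0,0,0],"hand":1}
    - {"delta_pos":[0,0,2],"angular":[0,0,0],"hand":1}
    - {"delta_pos":[0,0,2],"angular":[0,0,0],"hand":1}
    - {"delta_pos":[0,0,1.5],"angular":[0,0,0],"hand":1}
    - {"delta_pos":[0,0,0],"angular":[0,0,0],"hand":1}

```text
time_s: 12.75
position: [0.5596, -0.1286, 0.0548]
tool_rot: [0.085, 0.996, -0.0, 0.0]
wrist_force: [-5.5, -0.2, 9.5]
gripper_width: 0.131
finger_force: 60.3
```

```bash
python3 p.py 559.7 -128.5 55 80.3 5|head -1
```

```text
t 12.75 p [ 559.6 -128.6   54.8] yaw 80.25 tilt [ 0.0003 -0.0001] q [ -21.   15.   95.    0.   69. -101.] F [-5.5 -0.2  9.5] w 0.131 ff 60.3
```

Request:
apply_moves:
  series:
    - {"delta_pos":[0.4,0,1],"angular":[0,0,0],"hand":1}
    - {"delta_pos":[0,0,0.5],"angular":[0,0,0],"hand":1}
    - {"delta_pos":[0,0,0],"angular":[0,0,0],"hand":1}
  force: 90

```text
time_s: 13.05
position: [0.5597, -0.1287, 0.0548]
tool_rot: [0.085, 0.996, -0.0, 0.001]
wrist_force: [-10.2, 1.9, 27.1]
gripper_width: 0.127
finger_force: 91.2
```

```bash
python3 p.py 559.7 -128.5 55 80.3 5|head -1; python3 v.py side s4 240 150 340 250 6
```

```text
t 13.05 p [ 559.7 -128.7   54.8] yaw 80.25 tilt [ 0.002  -0.0006] q [ -21.   15.   95.    0.   69. -101.] F [-10.2   1.9  27.1] w 0.127 ff 91.2
```

View pics/s4.png

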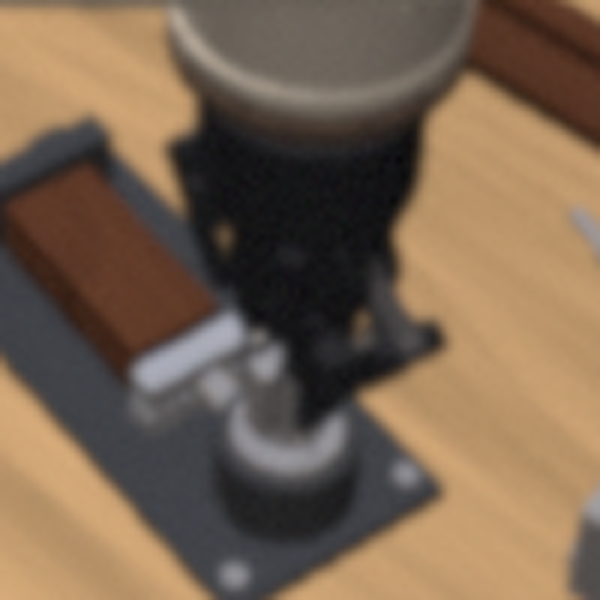

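The key's collar is seated on the plug at crop (290,440), and a 27 N push moves it no further. I'll ease the push and start turning.

Request:
apply_moves:
  series:
    - {"delta_pos":[0.3,0,-0.9],"angular":[0,0,0],"hand":1}
    - {"delta_pos":[0,0,0],"angular":[0,0,0.07],"hand":1}
    - {"delta_pos":[0,0,0],"angular":[0,0,0.09],"hand":1}
    - {"delta_pos":[0,0,0],"angular":[0,0,0.09],"hand":1}
    - {"delta_pos":[0,0,0],"angular":[0,0,0.09],"hand":1}
    - {"delta_pos":[0,0,0],"angular":[0,0,0.09],"hand":1}
    - {"delta_pos":[0,0,0],"angular":[0,0,0.09],"hand":1}
    - {"delta_pos":[0,0,0],"angular":[0,0,0],"hand":1}

```text
time_s: 13.9
position: [0.5598, -0.1288, 0.0549]
tool_rot: [0.34, 0.94, 0.0, 0.001]
wrist_force: [-0.9, -1.2, 13.0]
gripper_width: 0.126
finger_force: 88.7
```

```bash
python3 p.py 559.7 -128.5 55 -15 5|head -1;python3 -c "
from h import *
print(env.get_state()['wrist_torque'])"
```

```text
t 13.9 p [ 559.8 -128.8   54.9] yaw 50.26 tilt [ 0.0026 -0.0009] q [-21.  15.  95.   0.  69. -71.] F [-0.9 -1.2 13. ] w 0.126 ff 88.7
[-0.22230451  0.17128744  0.05727468]
```

Request:
apply_moves:
  series:
    - {"delta_pos":[0,0,0],"angular":[0,0,0.1],"hand":1}
    - {"delta_pos":[0,0,0],"angular":[0,0,0.1],"hand":1}
    - {"delta_pos":[0,0,0],"angular":[0,0,0.1],"hand":1}
    - {"delta_pos":[0,0,0],"angular":[0,0,0.1],"hand":1}
    - {"delta_pos":[0,0,0],"angular":[0,0,0.1],"hand":1}
    - {"delta_pos":[0,0,0],"angular":[0,0,0.1],"hand":1}
    - {"delta_pos":[0,0,0],"angular":[0,0,0.1],"hand":1}
    - {"delta_pos":[0,0,0],"angular":[0,0,0.1],"hand":1}
    - {"delta_pos":[0,0,0],"angular":[0,0,0.1],"hand":1}
    - {"delta_pos":[0,0,0],"angular":[0,0,0.1],"hand":1}
    - {"delta_pos":[0,0,0],"angular":[0,0,0.1],"hand":1}
    - {"delta_pos":[0,0,0],"angular":[0,0,0],"hand":1}

```text
time_s: 15.1
position: [0.5594, -0.129, 0.0548]
tool_rot: [0.781, 0.624, 0.0, 0.001]
wrist_force: [-3.8, -3.0, 15.1]
gripper_width: 0.126
finger_force: 89.0
```

```bash
python3 p.py 559.7 -128.5 55 -15 5|head -1;python3 -c "
from h import *
print(env.get_state()['wrist_torque'])"; python3 v.py side s5 210 140 330 260 5
```

```text
t 15.1 p [ 559.4 -129.    54.8] yaw -12.79 tilt [ 0.0017 -0.0011] q [-21.  15.  95.  -0.  69.  -8.] F [-3.8 -3.  15.1] w 0.126 ff 89.0
[-0.52965523  0.81368886  0.16991353]
```

View pics/s5.png

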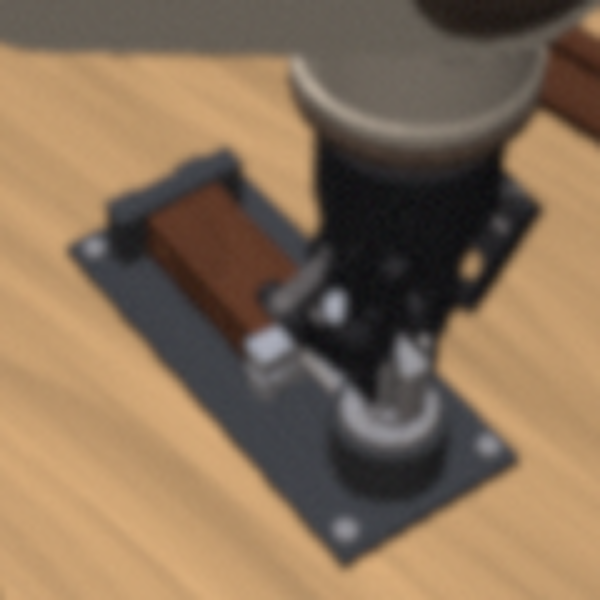

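The jaw has moved up to the stack at (265,345). I'll turn a little further for margin.

Request:
apply_moves:
  series:
    - {"delta_pos":[0,0,0],"angular":[0,0,0.05],"hand":1}
    - {"delta_pos":[0,0,0],"angular":[0,0,0.04],"hand":1}
    - {"delta_pos":[0,0,0],"angular":[0,0,0],"hand":1}
    - {"delta_pos":[0,0,0],"angular":[0,0,0],"hand":1}

```text
time_s: 15.55
position: [0.5595, -0.129, 0.0549]
tool_rot: [0.808, 0.59, 0.0, 0.001]
wrist_force: [-2.8, -2.8, 14.5]
gripper_width: 0.13
finger_force: 88.9
```

```bash
python3 p.py 559.7 -128.5 55 -15 5|head -1;cat > fin.py <<'E'
from h import *
print(env.get_state()['wrist_torque'])
a=np.radians(-9.75);ex=np.array([np.cos(a),np.sin(a)]);ey=np.array([-ex[1],ex[0]])
f=env.grab_frame('side');W=world(f)*1000;W[...,2]+=1.3
hsv=cv2.cvtColor(f['frame'],cv2.COLOR_BGR2HSV)
o=np.array([568,-71.3]);P=W[165:225,225:280].reshape(-1,3);h=hsv[165:225,225:280].reshape(-1,3)
X=(P[:,:2]-o)@ex;Y=(P[:,:2]-o)@ey
k=(h[:,1]>90)&(abs(X)<25)&(Y>0)&(Y<110)&(P[:,2]>33)&(P[:,2]<40)
print('upper top: n',k.sum(),'y',np.percentile(Y[k],[0,2,98,100]).round(1),'x',np.percentile(X[k],[0,2,98,100]).round(1),'z',np.percentile(P[k,2],[5,50,95]).round(1))
c=(P[:,2]>30)&(P[:,2]<42)&(h[:,1]<60)&(h[:,2]>110)&(Y<30)&(Y>-20);print('jaw y',np.percentile(Y[c],[2,50,98]).round(1))
s=(h[:,1]>90)&(P[:,2]>9)&(P[:,2]<32)&(Y>0)&(Y<110)&(X<-12)
for lo,hi in((10,21),(23,34)):
    q=s&(P[:,2]>lo)&(P[:,2]<hi);print('side face',lo,q.sum(),'x med',np.median(X[q]).round(1),'y',np.percentile(Y[q],[2,98]).round(1))
E
python3 fin.py
```

```text
t 15.55 p [ 559.5 -129.    54.9] yaw -17.73 tilt [ 0.0018 -0.0012] q [-21.  15.  95.  -0.  69.  -3.] F [-2.8 -2.8 14.5] w 0.13 ff 88.9
[-0.47594004  0.76099018  0.13210233]
upper top: n 369 y [ 15.3  20.8 100.5 103.1] x [-21.2 -20.1  18.6  20. ] z [33.8 36.  38.5]
jaw y [-11.5   4.7  14.5]
side face 10 32 x med -20.1 y [26.4 99.2]
side face 23 52 x med -19.8 y [ 24.4 100.4]
```

```bash
python3 -c "
from bench import env
print(env.sign_off())"
```

```text
the job is handed in; nothing more can be done
None
```

I handed the job in at about 15.6 s of the 54 s; the judge gave no verdict. The loose offcut lies flush on the lower one with both ends at the fence, and the key is home and still gripped, turned about 98°, which puts the plug at roughly 1.5 rad by the slot play.

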